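# Put the headset and the solder reel back on their stands

## Robot

A 7-joint arm with a two-finger parallel gripper is mounted at the origin on the work surface. World frame = base frame: x ahead of the robot, y to its left, z up, the work surface at z = 0. Lengths are in mm, angles in rad, forces in N, time in s.
With the tool pointing down it reaches from about 400 to 850 mm from the base axis. Payload 10.4 kg.
Tool frame: the origin (TCP) lies at the very end of the fingers, on their centre line; the grasp point (between the pads) lies robot.pinch_z behind it (robot.pinch_z is the distance from the TCP to the grasp point, in mm); z points along the fingers, y is the line along which they close (so a half turn about z gives the same grasp; the last joint's range is limited). The gripper opens to 85 mm and grips with 20 to 120 N. Pads are 22 mm wide; open, the fingers measure 114 mm over their backs; the gripper's body (76 mm by 85 mm) begins 54 mm behind the grasp point. The pads swing forward as they close: fully open they stand 13 mm farther back than shut.
Start: joints at [1.111, 0.332, -0.065, 1.46, 0.022, 1.35, -0.088], TCP at [264.425, -566.331, 231.338] pointing down, gripper open.
Joint ranges: [-2.6, 2.6], [-0.5, 2.12], [-1.47, 1.34], [0.16, 2.42], [-1.27, 4.41], [0.06, 2.06], [-2.6, 2.6]. Speed limits (rad/s): [2.22, 2.22, 2.79, 2.79, 3.14, 3.14, 3.14].

## Interface

Orientations are given as a rotation vector (axis times angle).
In Python, from rig import robot, cams, models gives the robot as it stands.
- The arm moves only by the shell command python3 -m handwheel 'ROWS'. ROWS is JSON, a list of rows, each an object of numbers: "x", "y", "z": the shift along the tool's x, y, z in m; "ax", "ay", "az": the turn, a rotation vector about the tool's x, y, z in rad; "fingers": the finger opening in m, from 0 to 0.0854. A call has 1 to 20 rows; each row is the pose to reach, as a shift and turn from the pose commanded when the call began, along the tool's axes at that moment; what a row does not reach only later rows make up. A row lasts 1/8 s, in which the tool goes at most 62.5 mm and 10.7 degrees, less where a joint would pass 70% of its speed; a pose out of reach is approached as far as the arm can. A call with a gripper value outside its range is refused whole. The fingers move at their own pace and stop on an object; the grip force is fixed at half the most. Time passes only in rows, so rows that repeat a pose let the fingers close. It gives the time, the measured TCP pose, the force, the opening and the grip force at its end, in the units of the state.
- robot.sense(): the state, without advancing time (a new reading comes with each control period).
- cams.grab_frame(name): name is "scene" or "top" or "wrist"; returns (picture, depth): 420x560x3 uint8, blue, green, red; 420x560 float32, mm along the optical axis (not along the pixel's ray), 0 where there is no reading.
- cams.camera_info(name): a dict with "fx", "fy", "cx", "cy" (pixels), "distortion" ([k1, k2, p1, p2, k3] as OpenCV has them; the pictures are not rectified), "R" (3x3) and "t" (3): a world point X has camera coordinates R X + t. Camera axes: x right, y down, z forward; pixel columns grow to the right and rows downward; lengths in mm; the calibration is good to about 2 mm. A picture is of the moment at which its call begins: read the wrist's pose just before it. camera_info takes no time and is no camera call; for the wrist camera it gives the pose at the moment of the call.
- robot.sign_off(): hands the job in; it is judged then, once.
Trained networks look in the newest picture that a camera, given by its name, has taken for a name from the list of things; names that differ only in an ending like _2 or _b are one class to them, and where a whole thing is asked for, a point or a joint stands for the part that bears it (a point fixed in the world has none). Each returns a list of dicts, best first, with "conf" (0 to 1); they miss things now and then, are a little off and sometimes report something else, mostly with a low value. They report only what shows in the picture. A call takes as long as a camera call. They do not tell look-alikes from the thing itself.
- models.spot_in(camera, target): "bbox" ([centre column, centre row, width, height] in pixels, round what is visible of it).
- models.masks_of(camera, target): "pixels" (420x560 bool, what is visible of it) and "bbox" ([centre column, centre row, width, height] in pixels, round what is visible of it).
- models.mark_of(camera, target): "pixel" ([column, row] in pixels: a listed point, or the origin of a listed thing).
The state is a dict: "time_s": time; "joint_pos": joint angles; "joint_velocities": joint speeds; "effort": joint torques, N m; "tcp_pos": TCP position; "tool_rot": TCP orientation; "ft_force": force on the tool from outside, world axes, zero at the start; "wrist_torque": the same for the moment, N m; "finger_gap": finger opening in mm; "gripper_force": force on a finger pad.
Only numpy, scipy, OpenCV 4.12 (cv2) and the standard library are available. Lean on these libraries where they do the work, as an engineer would, in place of code of your own. Each camera call takes 0.05 s, during which the arm holds its last target. There are 200 camera calls.

## Task

Finish up at the repair bench: hang the headset over the horizontal bar of the hanger, so that it hangs free from its padded crown with one ear cup on each side of the bar, and put the solder reel on the spindle of its stand, fully down. Either may go first; lower the headset gently, do not drop or bang it on the bar, and leave the circuit board, bottle, screwdriver and parts tray where they are.

Things in the scene. Friction and masses are not known exactly. Their poses are not given: they have to be found in the camera images.
- headset: Black rigid headset standing on its two ear cups, arch up: 160 mm wide along y (cup to cup), 58 deep along x, 154 tall. Origin: ground level, midway between the cups. Crown: orange block, 30 (x) x 44 (y) mm, z 124 to 154 mm; grip it across x, fingertips above its underside. Bands 24 mm wide slope down to the cups (boxes 58 x 30 x 64 mm, |y| 50 to 80 mm). 0.25 kg.
- headset_crown (a point): Centre of the underside of the headset's crown (124 mm above the cups' undersides); this is what rests on the bar. Axes as the headset's.
- hanger: Fixed hanger: level round aluminium bar, 16 mm diameter, along its y, between two 16 mm posts at y = +-98 mm topped by black balls of 22 mm (top at 165 mm); 180 mm of bar is free. Dark foot plate 70 (x) x 220 (y) x 10 mm. Origin: centre of the foot plate's underside.
- bar_top (a point): Uppermost point of the hanger's bar at mid length, 160 mm above the bench. Axes as the hanger's: y along the bar, z up.
- reel: Solder reel (0.4 kg) standing on the bench, axis upright: two blue flanges of 60 mm diameter and 6 mm thickness, silvery winding of 54 mm diameter between, 56 mm tall in all, bore of 26 mm diameter right through. Origin: centre of its underside, z along its axis.
- reel_center (a point): Centre of the reel, on its axis, 28 mm above its underside.
- reel_stand: Fixed reel stand: a dark round foot of 88 mm diameter and 14 mm height with an upright brass spindle of 16 mm diameter at its centre, which ends in a cone at 84 mm above the bench. Origin: centre of the foot's underside, z along the spindle.
- seat (a point): Centre of the top face of the reel stand's foot, 14 mm above the bench, at the foot of the spindle; a reel that is fully down rests here.
- circuit_board: Bystander: green circuit board on a cream case half, 130 x 200 x 30 mm, lying on the bench. Origin: centre of its underside.
- flux_bottle: Bystander: closed bottle, 48 mm in diameter, 100 mm tall, red cap. Origin: centre of its underside.
- screwdriver: Bystander: screwdriver lying along its x, about 200 mm long. Origin: below its middle.
- parts_tray: Bystander: yellow open tray with compartments, 100 x 140 x 35 mm. Origin: centre of its underside.
Things that resemble listed ones, but are neither listed nor needed, are in the scene too. What is shaped like the headset but purple or red is not meant.

How it is judged:
By the outcome, as a careful person would: the job done as asked, in the order asked, and still so for the second after the job is handed in, with the robot touching nothing.
It also fails if it takes over 64 s, if anything falls off the work surface, if the arm or the gripper's body presses on something with over 40 N, if the wrist force passes 120 N, or if a joint passes its speed limit or range.

## Working session

There is one attempt and no reset: what is moved stays moved. The work goes in short steps, Python scripts to look and compute and a shell command to move; the robot and the scene stay as the last step left them, time stands still between calls to the robot, and variables do not carry over. Pictures are saved under pics/ and viewed, at most 10 in all, crops included, and the job is handed in when it is done.

```bash
mkdir -p pics
cat > h.py <<'E'
import numpy as np, cv2
from rig import robot, cams, models
from scipy.spatial.transform import Rotation as Ro
def pts(cam,depth,info,mask):
    v,u=np.nonzero(mask&(depth>0)); z=depth[v,u]
    K=np.array([[info['fx'],0,info['cx']],[0,info['fy'],info['cy']],[0,0,1.]])
    p=cv2.undistortPoints(np.stack([u,v],1).astype(float).reshape(-1,1,2),K,np.array(info['distortion']))[:,0]
    c=np.c_[p*z[:,None],z]
    return (c-np.array(info['t']))@np.array(info['R']),u,v
E
python3 - <<'E'
from h import *
s=robot.sense();print({k:np.round(v,3) for k,v in s.items()},robot.pinch_z)
print(Ro.from_rotvec(s['tool_rot']).as_matrix().round(3))
ims=[]
for c in('scene','top'):
    im,d=cams.grab_frame(c);cv2.imwrite(f'pics/{c}1.png',im);np.savez(f'{c}.npz',im=im,d=d)
    info=cams.camera_info(c)
    for t in('headset','hanger','reel','reel_stand','circuit_board','flux_bottle','screwdriver','parts_tray'):
        for r in models.masks_of(c,t)[:4]:
            P,u,v=pts(c,d,info,np.array(r['pixels']))
            if len(P): print(c,t,round(r['conf'],2),np.round(r['bbox']),'med',np.median(P,0).round(),'min',np.percentile(P,2,0).round(),'max',np.percentile(P,98,0).round())
E
```

```text
{'time_s': np.float64(0.0), 'joint_pos': array([ 1.111,  0.333, -0.065,  1.461,  0.022,  1.35 , -0.089]), 'joint_velocities': array([-0.001,  0.001,  0.   ,  0.   , -0.   ,  0.001,  0.001]), 'effort': array([-1.0000e-03, -6.2544e+01,  4.9000e-02, -3.9161e+01,  1.6000e-02,
        1.0000e-02, -0.0000e+00]), 'tcp_pos': array([ 264.238, -565.976,  230.503]), 'tool_rot': array([-3.066e+00, -6.800e-01,  1.000e-03]), 'ft_force': array([-1.128, -0.329,  0.383]), 'wrist_torque': array([-0.052,  0.048,  0.032]), 'gripper_force': np.float64(0.0), 'finger_gap': np.float64(85.339)} 18.700000000000003
[[ 0.906  0.423 -0.001]
 [ 0.423 -0.906  0.001]
 [-0.    -0.001 -1.   ]]
scene headset 0.97 [250. 183.  48.  52.] med [ 442. -250.   62.] min [ 398. -345.   10.] max [ 482. -188.  155.]
scene headset 0.96 [278. 150.  49.  40.] med [ 263. -249.   67.] min [ 102. -354.   -0.] max [ 322. -175.  155.]
scene headset 0.95 [192. 280.  66.  66.] med [ 834. -231.   65.] min [ 756. -284.    0.] max [ 903. -170.  155.]
scene headset 0.81 [147. 176.  46.  54.] med [ 551. -600.   62.] min [ 472. -642.    7.] max
[... 1394 characters left out ...]
in [ 589. -211.    6.] max [ 670. -133.   80.]
top circuit_board 0.68 [248. 258.  66.  50.] med [404.   4.  17.] min [340. -91.   9.] max [469. 100.  32.]
top flux_bottle 0.53 [125. 171.  24.  21.] med [655. 388.  68.] min [639. 375.  10.] max [678. 413. 103.]
top flux_bottle 0.28 [341. 250.  59.  35.] med [ 434. -266.  111.] min [ 390. -344.    2.] max [ 474. -191.  157.]
top screwdriver 0.24 [205. 190.  80.  40.] med [598. 135.  11.] min [562.  24.  -0.] max [657. 243. 163.]
top parts_tray 0.84 [387. 184.  52.  40.] med [ 654. -420.    8.] min [ 594. -487.    0.] max [ 706. -344.   37.]
top parts_tray 0.43 [162. 245.  24.  17.] med [422. 257.  55.] min [395. 231.   1.] max [449. 287.  60.]
```

Run:
```python
import cv2,numpy as np
a=cv2.imread('pics/scene1.png')[120:360,100:500];b=cv2.imread('pics/top1.png')[90:350,90:490]
f=lambda i:cv2.resize(i,(800,int(i.shape[0]*2)),interpolation=cv2.INTER_CUBIC)
cv2.imwrite('pics/a.png',f(a));cv2.imwrite('pics/b.png',f(b))
```

```text
(no output)
```

View pics/a.png

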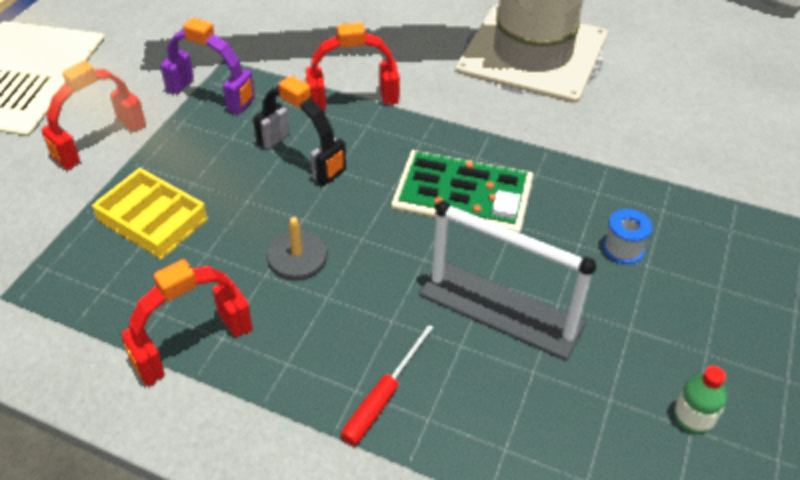

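View pics/b.png

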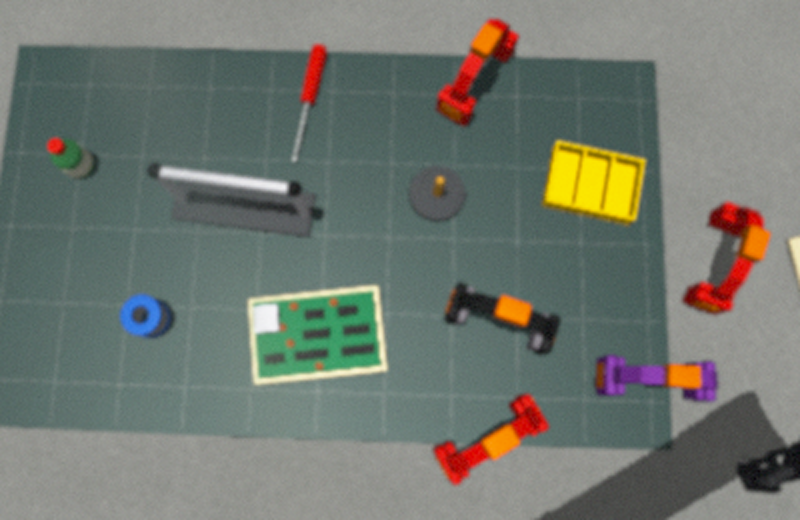

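The black headset at scene (250,183) / top (342,251) is the only one that fits. The red ones at scene (278,150), (192,280), (147,176) and the purple one at about (204,153) are look-alikes. There is one hanger at scene (354,260), one reel at (414,237) and one stand at (248,244). Next I measure these precisely and take a confirming crop.

```bash
cat > m.py <<'E'
from h import *
def circ(p):
    A=np.c_[2*p,np.ones(len(p))];s=np.linalg.lstsq(A,(p**2).sum(1),rcond=None)[0];return s[:2].round(1),round(float(np.sqrt(s[2]+s[:2]@s[:2])),1)
E
python3 - <<'E'
from m import *
for c in('scene','top'):
    D=np.load(f'{c}.npz');im,d=D['im'],D['d'];info=cams.camera_info(c)
    P,u,v=pts(c,d,info,d>0);C=im[v,u].astype(int);hsv=cv2.cvtColor(im,cv2.COLOR_BGR2HSV)[v,u].astype(int)
    def box(x0,x1,y0,y1,z0,z1): return (P[:,0]>x0)&(P[:,0]<x1)&(P[:,1]>y0)&(P[:,1]<y1)&(P[:,2]>z0)&(P[:,2]<z1)
    def rect(m,n):
        q=P[m];r=cv2.minAreaRect(q[:,:2].astype(np.float32));print(c,n,len(q),np.round(r[0],1),np.round(r[1],1),round(r[2],1),'z',np.median(q[:,2]).round(1),'mean',q[:,:2].mean(0).round(1))
    rect(box(380,500,-360,-170,149,160),'crown top')
    rect(box(380,500,-360,-170,50,160),'headset')
    rect(box(560,650,20,250,5,16),'foot')
    m=box(540,660,10,250,148,170);rect(m,'bar')
    q=P[m][:,:2];w=np.linalg.svd(q-q.mean(0))[2][0];print('bar dir',np.degrees(np.arctan2(w[1],w[0])).round(1))
    rect(box(380,470,215,305,51,62),'reel top'); rect(box(570,690,-230,-120,9,20),'stand foot'); rect(box(570,690,-230,-120,30,95),'spindle')
    m=box(380,470,215,305,51,62);print(circ(P[m][:,:2]))
    for t in('headset_crown','bar_top','reel_center','seat','reel','reel_stand','hanger','headset'):
        print(c,t,[(np.round(r['pixel']),round(r['conf'],2)) for r in models.mark_of(c,t)[:4]])
im=np.load('scene.npz')['im'];cv2.imwrite('pics/c.png',cv2.resize(im[145:220,210:300],None,fx=6,fy=6,interpolation=cv2.INTER_CUBIC))
E
```

```text
scene crown top 94 [ 434.3 -267.7] [45.1 31.1] 67.0 z 153.5 mean [ 436.  -267.5]
scene headset 675 [ 435.  -268.6] [163.3  58. ] 72.9 z 95.9 mean [ 441.2 -258.8]
scene foot 1551 [604.8 135. ] [228.8  87.4] 89.0 z 10.0 mean [604.5 134.3]
scene bar 550 [601.8 130.3] [216.4  20.1] 83.7 z 158.1 mean [604.4 134.8]
bar dir -96.0
scene reel top 228 [421.2 261.4] [57.3 59. ] 77.3 z 56.1 mean [421.8 260.8]
scene stand foot 492 [ 630.8 -171.3] [85.8 86.6] 70.5 z 13.8 mean [ 634.6 -169.7]
scene spindle 79 [ 633. -171.] [12.4 15.2] 23.7 z 62.0 mean [ 633.9 -170. ]
(array([421.6, 260.8]), 23.1)
scene headset_crown [(array([186., 263.]), 0.79), (array([248., 166.]), 0.76), (array([138., 161.]), 0.72), (array([351., 275.]), 0.72)]
scene bar_top [(array([355., 238.]), 0.94)]
scene reel_center [(array([413., 236.]), 0.94)]
scene seat [(array([245., 249.]), 0.8)]
scene reel [(array([413., 244.]), 0.86)]
scene reel_stand [(array([249., 248.]), 0.95)]
scene hanger [(array([351., 274.]), 0.65), (array([445., 330.]), 0.22)]
scene headset [(array([249., 198.]), 0.98), (array([150., 191.]), 0.72), (array([2
[... 467 characters left out ...]
 mean [ 627.8 -172.3]
top spindle 41 [ 628.5 -172.1] [14.1 13.7] 12.3 z 74.7 mean [ 626.1 -172.1]
(array([422.4, 259.1]), 23.2)
top headset_crown [(array([466., 213.]), 0.91), (array([338., 311.]), 0.86), (array([344., 245.]), 0.84), (array([427., 280.]), 0.77)]
top bar_top [(array([204., 182.]), 0.65)]
top reel_center [(array([162., 246.]), 0.69)]
top seat [(array([308., 188.]), 0.92), (array([200., 179.]), 0.31)]
top reel [(array([163., 248.]), 0.77), (array([250., 255.]), 0.52)]
top reel_stand [(array([309., 186.]), 0.88)]
top hanger [(array([212., 195.]), 0.85)]
top headset [(array([414., 277.]), 0.97), (array([327., 130.]), 0.8), (array([444., 220.]), 0.77), (array([334., 312.]), 0.66)]
```

View pics/c.png

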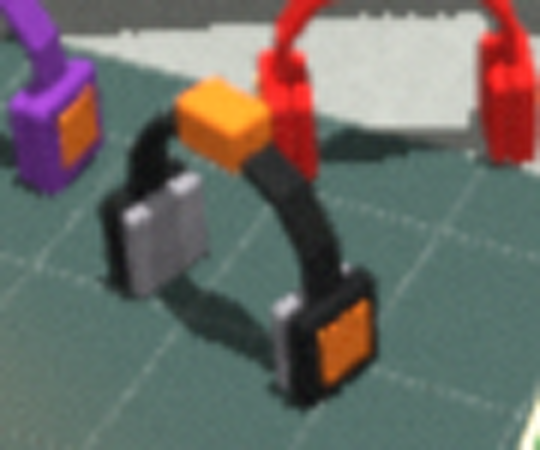

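The crop shows the black headset with its orange crown at scene (247,165). The red and purple ones are next to it. I'm going for the black one, starting with a move above its crown.

```bash
cat > g.py <<'E'
import sys; from h import *
s=robot.sense();p=s['tcp_pos'];R=Ro.from_rotvec(s['tool_rot']).as_matrix()
x,y,z,yaw=map(float,sys.argv[1:5])
a=np.radians(yaw);Y=np.array([np.cos(a),np.sin(a),0]);Z=np.array([0,0,-1.]);T=np.c_[np.cross(Y,Z),Y,Z]
print('t',s['time_s'],'tcp',np.round(p,1),'yaw',np.degrees(np.arctan2(R[1,1],R[0,1])).round(1),'F',np.round(s['ft_force'],1),'gap',s['finger_gap'],'grip',s['gripper_force'])
print('shift m',np.round(R.T@(np.array([x,y,z])-p)/1000,4),'turn',np.round(Ro.from_matrix(R.T@T).as_rotvec(),3))
E
python3 g.py 434.6 -269 225 -17.1
```

```text
t 1.7 tcp [ 264.4 -566.3  231.4] yaw -65.0 F [0.6 0.8 0.5] gap 85.5308754230011 grip 0.0
shift m [ 0.28   -0.1974  0.0063] turn [ 0.     0.    -0.836]
```

```bash
python3 -m handwheel '[{"x":0.28,"y":-0.1974,"z":0.006,"az":-0.836},{"x":0.28,"y":-0.1974,"z":0.006,"az":-0.836},{"x":0.28,"y":-0.1974,"z":0.006,"az":-0.836},{"x":0.28,"y":-0.1974,"z":0.006,"az":-0.836},{"x":0.28,"y":-0.1974,"z":0.006,"az":-0.836},{"x":0.28,"y":-0.1974,"z":0.006,"az":-0.836},{"x":0.28,"y":-0.1974,"z":0.006,"az":-0.836},{"x":0.28,"y":-0.1974,"z":0.006,"az":-0.836},{"x":0.28,"y":-0.1974,"z":0.006,"az":-0.836},{"x":0.28,"y":-0.1974,"z":0.006,"az":-0.836}]'; python3 g.py 434.6 -269 127 -17.1
python3 - <<'E'
from m import *
im,d=cams.grab_frame('wrist');info=cams.camera_info('wrist')
P,u,v=pts('wrist',d,info,d>0)
m=(abs(P[:,0]-434)<60)&(abs(P[:,1]+269)<60)&(P[:,2]>149)&(P[:,2]<160)
q=P[m];print(len(q));
if len(q)>20: print(cv2.minAreaRect(q[:,:2].astype(np.float32)),np.median(q[:,2]))
E
```

```text
t 1.7 tcp [ 264.4 -566.3  231.4] yaw -65.0 F [0.6 0.8 0.5] gap 85.5308754230011 grip 0.0
shift m [ 0.28   -0.1974  0.1043] turn [ 0.     0.    -0.836]
0validation failed for argument at $[0]...
```

The call was refused, so the rows probably need every key.

```bash
python3 -m handwheel '[{"x":0.28,"y":-0.197,"z":0.006,"ax":0,"ay":0,"az":-0.836,"fingers":0.085},{"x":0.28,"y":-0.197,"z":0.006,"ax":0,"ay":0,"az":-0.836,"fingers":0.085},{"x":0.28,"y":-0.197,"z":0.006,"ax":0,"ay":0,"az":-0.836,"fingers":0.085},{"x":0.28,"y":-0.197,"z":0.006,"ax":0,"ay":0,"az":-0.836,"fingers":0.085},{"x":0.28,"y":-0.197,"z":0.006,"ax":0,"ay":0,"az":-0.836,"fingers":0.085},{"x":0.28,"y":-0.197,"z":0.006,"ax":0,"ay":0,"az":-0.836,"fingers":0.085},{"x":0.28,"y":-0.197,"z":0.006,"ax":0,"ay":0,"az":-0.836,"fingers":0.085},{"x":0.28,"y":-0.197,"z":0.006,"ax":0,"ay":0,"az":-0.836,"fingers":0.085},{"x":0.28,"y":-0.197,"z":0.006,"ax":0,"ay":0,"az":-0.836,"fingers":0.085},{"x":0.28,"y":-0.197,"z":0.006,"ax":0,"ay":0,"az":-0.836,"fingers":0.085}]'; python3 g.py 434.6 -269 127 -17.1
cat > w.py <<'E'
from m import *
im,d=cams.grab_frame('wrist');info=cams.camera_info('wrist')
P,u,v=pts('wrist',d,info,d>0)
x,y,z0,z1=map(float,__import__('sys').argv[1:5])
m=(abs(P[:,0]-x)<70)&(abs(P[:,1]-y)<70)&(P[:,2]>z0)&(P[:,2]<z1)
q=P[m];print(len(q),u[m].min(),u[m].max(),v[m].min(),v[m].max(),cv2.minAreaRect(q[:,:2].astype(np.float32)),np.median(q[:,2]),circ(q[:,:2]))
E
python3 w.py 434 -269 149 160
```

```text
time_s: 3.0
tcp_pos: [434.4, -270.2, 225.3]
tool_rot: [2.528, 1.865, -0.0]
ft_force: [-1.1, -0.2, 0.2]
finger_gap: 84.6
gripper_force: 0.0
t 3.0 tcp [ 434.4 -270.2  225.3] yaw -17.2 F [-1.1 -0.2  0.2] gap 84.63942978003618 grip 0.0
shift m [ 0.0012 -0.0001  0.0983] turn [-0.     0.    -0.001]
2303 254 295 191 248 ((434.07427978515625, -270.8052978515625), (43.56161117553711, 29.811887741088867), 73.26457214355469) 154.15683262837564 (array([ 434.3, -270. ]), 15.0)
```

```bash
python3 -m handwheel '[{"x":0,"y":0,"z":0.05,"ax":0,"ay":0,"az":0,"fingers":0.085},{"x":0,"y":0,"z":0.08,"ax":0,"ay":0,"az":0,"fingers":0.085},{"x":0,"y":0,"z":0.098,"ax":0,"ay":0,"az":0,"fingers":0.085},{"x":0,"y":0,"z":0.098,"ax":0,"ay":0,"az":0,"fingers":0.085},{"x":0,"y":0,"z":0.098,"ax":0,"ay":0,"az":0,"fingers":0.02},{"x":0,"y":0,"z":0.098,"ax":0,"ay":0,"az":0,"fingers":0.02},{"x":0,"y":0,"z":0.098,"ax":0,"ay":0,"az":0,"fingers":0.02},{"x":0,"y":0,"z":0.098,"ax":0,"ay":0,"az":0,"fingers":0.02},{"x":0,"y":0,"z":0.098,"ax":0,"ay":0,"az":0,"fingers":0.02},{"x":0,"y":0,"z":0.098,"ax":0,"ay":0,"az":0,"fingers":0.02},{"x":0,"y":0,"z":0.098,"ax":0,"ay":0,"az":0,"fingers":0.02}]'
```

```text
time_s: 4.42
tcp_pos: [435.1, -269.6, 128.2]
tool_rot: [2.526, 1.866, 0.0]
ft_force: [-0.8, 1.7, 6.5]
finger_gap: 29.1
gripper_force: 60.3
```

```bash
python3 -m handwheel '[{"x":0,"y":0,"z":-0.03,"ax":0,"ay":0,"az":0,"fingers":0.02},{"x":0,"y":0,"z":-0.07,"ax":0,"ay":0,"az":0,"fingers":0.02},{"x":0,"y":0,"z":-0.12,"ax":0,"ay":0,"az":0,"fingers":0.02},{"x":0,"y":0,"z":-0.16,"ax":0,"ay":0,"az":0,"fingers":0.02},{"x":0,"y":0,"z":-0.19,"ax":0,"ay":0,"az":0,"fingers":0.02},{"x":0,"y":0,"z":-0.19,"ax":0,"ay":0,"az":0,"fingers":0.02},{"x":0,"y":0,"z":-0.19,"ax":0,"ay":0,"az":0,"fingers":0.02}]'; python3 g.py 600.5 129.3 316 83.8
```

```text
time_s: 5.3
tcp_pos: [434.4, -269.2, 316.0]
tool_rot: [-2.525, -1.866, 0.001]
ft_force: [0.4, 0.0, -3.2]
finger_gap: 29.1
gripper_force: 60.1
t 5.3 tcp [ 434.4 -269.2  316. ] yaw -17.1 F [ 0.4  0.  -3.2] gap 29.13802943118868 grip 60.14939904212952
shift m [4.297e-01 4.180e-02 1.000e-04] turn [-1.000e-03 -2.000e-03 -1.761e+00]
```

```bash
python3 -m handwheel '[{"x":0.02,"y":0.002,"z":0,"ax":0,"ay":0,"az":-0.1,"fingers":0.02},{"x":0.06,"y":0.006,"z":0,"ax":0,"ay":0,"az":-0.26,"fingers":0.02},{"x":0.1,"y":0.01,"z":0,"ax":0,"ay":0,"az":-0.42,"fingers":0.02},{"x":0.14,"y":0.014,"z":0,"ax":0,"ay":0,"az":-0.58,"fingers":0.02},{"x":0.18,"y":0.018,"z":0,"ax":0,"ay":0,"az":-0.74,"fingers":0.02},{"x":0.22,"y":0.022,"z":0,"ax":0,"ay":0,"az":-0.9,"fingers":0.02},{"x":0.26,"y":0.026,"z":0,"ax":0,"ay":0,"az":-1.06,"fingers":0.02},{"x":0.3,"y":0.03,"z":0,"ax":0,"ay":0,"az":-1.22,"fingers":0.02},{"x":0.34,"y":0.034,"z":0,"ax":0,"ay":0,"az":-1.38,"fingers":0.02},{"x":0.38,"y":0.038,"z":0,"ax":0,"ay":0,"az":-1.54,"fingers":0.02},{"x":0.41,"y":0.041,"z":0,"ax":0,"ay":0,"az":-1.68,"fingers":0.02},{"x":0.43,"y":0.042,"z":0,"ax":0,"ay":0,"az":-1.761,"fingers":0.02},{"x":0.43,"y":0.042,"z":0,"ax":0,"ay":0,"az":-1.761,"fingers":0.02},{"x":0.43,"y":0.042,"z":0,"ax":0,"ay":0,"az":-1.761,"fingers":0.02}]'; python3 g.py 600.5 129.3 165 83.8
python3 - <<'E'
from m import *
for c in('scene','top'):
    im,d=cams.grab_frame(c);cv2.imwrite(f'pics/{c}2.png',im);info=cams.camera_info(c)
    P,u,v=pts(c,d,info,d>0)
    m=(abs(P[:,0]-600)<120)&(abs(P[:,1]-129)<60)&(P[:,2]>185)&(P[:,2]<255)
    q=P[m];print(c,len(q),cv2.minAreaRect(q[:,:2].astype(np.float32)),q[:,2].min())
cv2.imwrite('pics/d.png',cv2.resize(cv2.imread('pics/scene2.png')[120:340,220:480],None,fx=3,fy=3)[:600])
E
```

```text
time_s: 7.05
tcp_pos: [600.9, 128.4, 316.2]
tool_rot: [-0.172, -3.135, 0.001]
ft_force: [0.7, -1.4, -2.1]
finger_gap: 29.0
gripper_force: 60.1
t 7.05 tcp [600.9 128.4 316.2] yaw 83.7 F [ 0.7 -1.4 -2.1] gap 29.02125787529592 grip 60.085387229919434
shift m [0.0003 0.0009 0.1512] turn [-0.001 -0.001 -0.001]
scene 978 ((603.085205078125, 127.45484924316406), (58.81583786010742, 162.85055541992188), 83.49319458007812) 188.7491872106284
top 112 ((664.791748046875, 105.98814392089844), (34.479347229003906, 30.80999755859375), 77.71450805664062) 193.39402237383578
```

View pics/d.png

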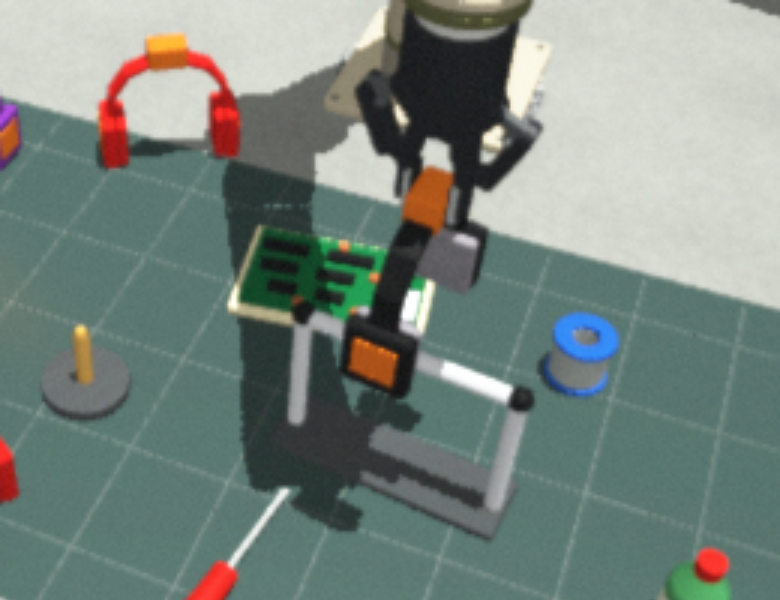

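The headset is held level, about crosswise over the bar, with the near cup at scene (345,240). I lower it now, slowly near the end.

```bash
python3 -m handwheel '[{"x":0.001,"y":0.001,"z":0.02,"ax":0,"ay":0,"az":0,"fingers":0.02},{"x":0.001,"y":0.001,"z":0.045,"ax":0,"ay":0,"az":0,"fingers":0.02},{"x":0.001,"y":0.001,"z":0.07,"ax":0,"ay":0,"az":0,"fingers":0.02},{"x":0.001,"y":0.001,"z":0.095,"ax":0,"ay":0,"az":0,"fingers":0.02},{"x":0.001,"y":0.001,"z":0.115,"ax":0,"ay":0,"az":0,"fingers":0.02},{"x":0.001,"y":0.001,"z":0.13,"ax":0,"ay":0,"az":0,"fingers":0.02},{"x":0.001,"y":0.001,"z":0.138,"ax":0,"ay":0,"az":0,"fingers":0.02},{"x":0.001,"y":0.001,"z":0.142,"ax":0,"ay":0,"az":0,"fingers":0.02},{"x":0.001,"y":0.001,"z":0.145,"ax":0,"ay":0,"az":0,"fingers":0.02},{"x":0.001,"y":0.001,"z":0.147,"ax":0,"ay":0,"az":0,"fingers":0.02},{"x":0.001,"y":0.001,"z":0.148,"ax":0,"ay":0,"az":0,"fingers":0.02},{"x":0.001,"y":0.001,"z":0.148,"ax":0,"ay":0,"az":0,"fingers":0.02}]'; python3 g.py 600 129.3 165 83.8
python3 - <<'E'
from m import *
for c in('scene','top'):
    im,d=cams.grab_frame(c);cv2.imwrite(f'pics/{c}3.png',im);info=cams.camera_info(c)
    P,u,v=pts(c,d,info,d>0)
    m=(abs(P[:,0]-600)<120)&(abs(P[:,1]-129)<45)&(P[:,2]>38)&(P[:,2]<145)
    q=P[m];print(c,len(q),cv2.minAreaRect(q[:,:2].astype(np.float32)),q[:,2].min())
cv2.imwrite('pics/e.png',cv2.resize(cv2.imread('pics/scene3.png')[170:320,280:440],None,fx=4,fy=4)[:600])
E
```

```text
time_s: 8.65
tcp_pos: [600.4, 130.5, 169.4]
tool_rot: [0.169, 3.137, 0.0]
ft_force: [0.6, -0.2, -2.8]
finger_gap: 29.0
gripper_force: 60.2
t 8.65 tcp [600.4 130.5 169.4] yaw 83.8 F [ 0.6 -0.2 -2.8] gap 28.98778083085585 grip 60.17006278038025
shift m [ 0.0003 -0.0012  0.0044] turn [0. 0. 0.]
scene 760 ((603.3040771484375, 129.8587646484375), (57.72779846191406, 163.21267700195312), 83.67915344238281) 40.63317671372884
top 94 ((666.2999877929688, 111.84845733642578), (39.00996017456055, 25.816120147705078), 69.82998657226562) 46.01789215527061
```

View pics/e.png

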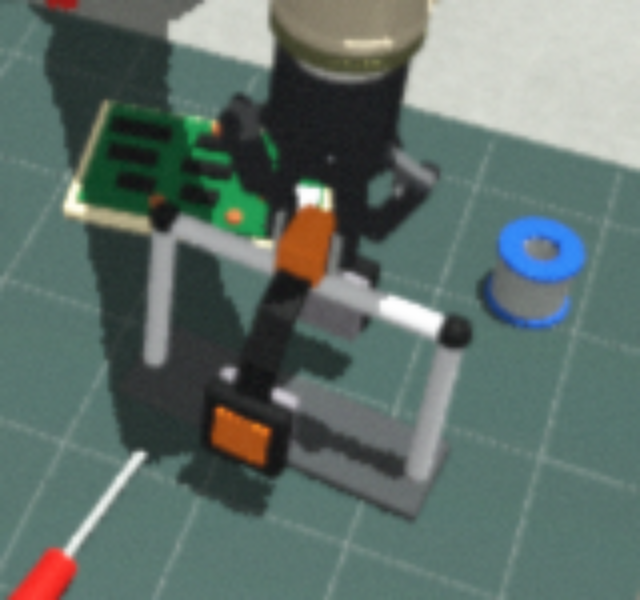

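It straddles the bar with the cups on either side. I lower the last few mm.

```bash
python3 -m handwheel '[{"x":0.001,"y":0,"z":0.001,"ax":0,"ay":0,"az":0,"fingers":0.02},{"x":0.001,"y":0,"z":0.002,"ax":0,"ay":0,"az":0,"fingers":0.02},{"x":0.001,"y":0,"z":0.003,"ax":0,"ay":0,"az":0,"fingers":0.02},{"x":0.001,"y":0,"z":0.0035,"ax":0,"ay":0,"az":0,"fingers":0.02},{"x":0.001,"y":0,"z":0.004,"ax":0,"ay":0,"az":0,"fingers":0.02},{"x":0.001,"y":0,"z":0.0045,"ax":0,"ay":0,"az":0,"fingers":0.02},{"x":0.001,"y":0,"z":0.0045,"ax":0,"ay":0,"az":0,"fingers":0.02}]'
```

```text
time_s: 9.62
tcp_pos: [599.3, 130.5, 164.8]
tool_rot: [0.169, 3.137, -0.0]
ft_force: [-0.5, -0.1, -2.3]
finger_gap: 29.1
gripper_force: 60.2
```

```bash
python3 -m handwheel '[{"x":0,"y":0,"z":0.0005,"ax":0,"ay":0,"az":0,"fingers":0.02},{"x":0,"y":0,"z":0.001,"ax":0,"ay":0,"az":0,"fingers":0.02},{"x":0,"y":0,"z":0.0015,"ax":0,"ay":0,"az":0,"fingers":0.02},{"x":0,"y":0,"z":0.0015,"ax":0,"ay":0,"az":0,"fingers":0.02}]'
```

```text
time_s: 10.12
tcp_pos: [599.4, 130.6, 164.1]
tool_rot: [0.169, 3.136, -0.0]
ft_force: [-2.5, -1.5, 5.7]
finger_gap: 29.0
gripper_force: 61.3
```

Contact at about 6 N. I release it.

```bash
python3 -m handwheel '[{"x":0,"y":0,"z":0,"ax":0,"ay":0,"az":0,"fingers":0.034},{"x":0,"y":0,"z":0,"ax":0,"ay":0,"az":0,"fingers":0.04},{"x":0,"y":0,"z":0,"ax":0,"ay":0,"az":0,"fingers":0.06},{"x":0,"y":0,"z":0,"ax":0,"ay":0,"az":0,"fingers":0.06},{"x":0,"y":0,"z":0,"ax":0,"ay":0,"az":0,"fingers":0.06},{"x":0,"y":0,"z":-0.02,"ax":0,"ay":0,"az":0,"fingers":0.06},{"x":0,"y":0,"z":-0.06,"ax":0,"ay":0,"az":0,"fingers":0.085},{"x":0,"y":0,"z":-0.11,"ax":0,"ay":0,"az":0,"fingers":0.085},{"x":0,"y":0,"z":-0.11,"ax":0,"ay":0,"az":0,"fingers":0.085}]'; python3 g.py 422 260 274 31
python3 - <<'E'
from m import *
im,d=cams.grab_frame('scene');info=cams.camera_info('scene')
P,u,v=pts('scene',d,info,d>0)
m=(abs(P[:,0]-600)<120)&(abs(P[:,1]-129)<45)&(P[:,2]>38)&(P[:,2]<145)
q=P[m];print(len(q),cv2.minAreaRect(q[:,:2].astype(np.float32)),q[:,2].min())
m=(abs(P[:,0]-600)<50)&(abs(P[:,1]-129)<40)&(P[:,2]>180)&(P[:,2]<200);q=P[m]
A=np.c_[q[:,:2]-[600,130],np.ones(len(q))];print('crown plane',len(q),np.linalg.lstsq(A,q[:,2],rcond=None)[0])
cv2.imwrite('pics/f.png',cv2.resize(im[170:320,280:440],None,fx=4,fy=4)[:600])
E
```

```text
time_s: 11.25
tcp_pos: [600.8, 131.8, 279.1]
tool_rot: [0.168, 3.129, 0.003]
ft_force: [0.1, -0.6, -0.5]
finger_gap: 85.5
gripper_force: 0.0
t 11.25 tcp [600.8 131.8 279.1] yaw 83.8 F [ 0.1 -0.6 -0.5] gap 85.45856806132456 grip 0.0
shift m [0.1916 0.1083 0.0039] turn [0.006 0.006 0.922]
828 ((602.7276611328125, 130.7007293701172), (58.12457275390625, 161.51539611816406), 83.68708801269531) 38.38905510273536
crown plane 184 [-6.51577562e-02 -1.65007596e-02  1.88686697e+02]
```

View pics/f.png

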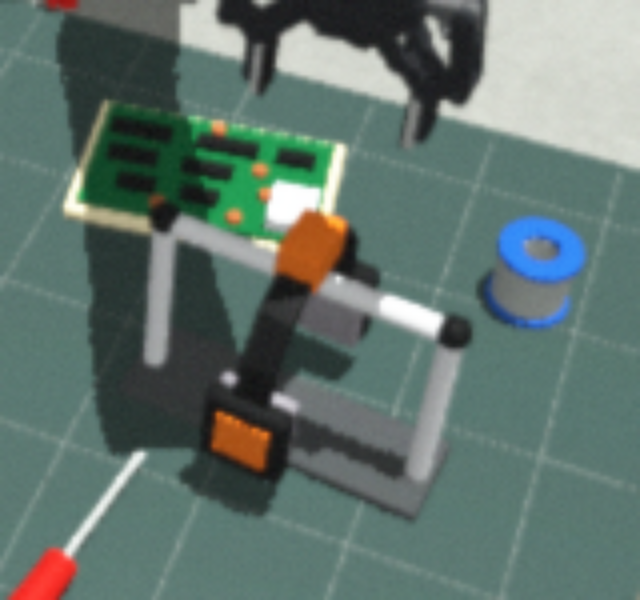

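The headset hangs from its crown, level, with one cup on each side of the bar and the gripper clear. Next is the reel.

```bash
python3 -m handwheel '[{"x":0.05,"y":0.03,"z":0,"ax":0,"ay":0,"az":0.17,"fingers":0.085},{"x":0.1,"y":0.06,"z":0,"ax":0,"ay":0,"az":0.34,"fingers":0.085},{"x":0.15,"y":0.085,"z":0.02,"ax":0,"ay":0,"az":0.51,"fingers":0.085},{"x":0.192,"y":0.108,"z":0.06,"ax":0.003,"ay":0.003,"az":0.68,"fingers":0.085},{"x":0.192,"y":0.108,"z":0.11,"ax":0.003,"ay":0.003,"az":0.85,"fingers":0.085},{"x":0.192,"y":0.108,"z":0.14,"ax":0.006,"ay":0.006,"az":0.922,"fingers":0.085},{"x":0.192,"y":0.108,"z":0.14,"ax":0.006,"ay":0.006,"az":0.922,"fingers":0.085},{"x":0.192,"y":0.108,"z":0.14,"ax":0.006,"ay":0.006,"az":0.922,"fingers":0.085}]'; python3 g.py 422 260 12 31; python3 w.py 422 260 51 62
```

```text
time_s: 12.3
tcp_pos: [420.5, 259.0, 134.5]
tool_rot: [-1.542, -2.731, 0.007]
ft_force: [-0.3, 0.3, 0.4]
finger_gap: 84.8
gripper_force: 0.0
t 12.3 tcp [420.5 259.  134.5] yaw 31.1 F [-0.3  0.3  0.4] gap 84.77489017168655 grip 0.0
shift m [-0.0002  0.0026  0.1225] turn [-0.007 -0.003  0.002]
3926 238 317 178 253 ((421.2217712402344, 259.4125671386719), (58.597286224365234, 58.96129608154297), 73.34957885742188) 56.54068381665533 (array([420.8, 259.7]), 22.8)
```

```bash
python3 -m handwheel '[{"x":0,"y":0.001,"z":0.04,"ax":-0.007,"ay":-0.003,"az":0,"fingers":0.085},{"x":0,"y":0.001,"z":0.08,"ax":-0.007,"ay":-0.003,"az":0,"fingers":0.085},{"x":0,"y":0.001,"z":0.11,"ax":-0.007,"ay":-0.003,"az":0,"fingers":0.085},{"x":0,"y":0.001,"z":0.122,"ax":-0.007,"ay":-0.003,"az":0,"fingers":0.085},{"x":0,"y":0.001,"z":0.122,"ax":-0.007,"ay":-0.003,"az":0,"fingers":0.085},{"x":0,"y":0.001,"z":0.122,"ax":-0.007,"ay":-0.003,"az":0,"fingers":0.05},{"x":0,"y":0.001,"z":0.122,"ax":-0.007,"ay":-0.003,"az":0,"fingers":0.05},{"x":0,"y":0.001,"z":0.122,"ax":-0.007,"ay":-0.003,"az":0,"fingers":0.05},{"x":0,"y":0.001,"z":0.122,"ax":-0.007,"ay":-0.003,"az":0,"fingers":0.05},{"x":0,"y":0.001,"z":0.122,"ax":-0.007,"ay":-0.003,"az":0,"fingers":0.05}]'; python3 g.py 630 -171.5 130 -15
```

```text
time_s: 13.6
tcp_pos: [421.0, 259.4, 13.0]
tool_rot: [1.546, 2.732, 0.001]
ft_force: [-2.6, -1.3, 10.3]
finger_gap: 57.3
gripper_force: 61.3
t 13.6 tcp [421.  259.4  13. ] yaw 31.0 F [-2.6 -1.3 10.3] gap 57.315650935710565 grip 61.318022813647985
shift m [-0.4771 -0.0425 -0.1164] turn [0.002 0.001 0.803]
```

```bash
python3 -m handwheel '[{"x":0,"y":0,"z":-0.02,"ax":0,"ay":0,"az":0,"fingers":0.05},{"x":0,"y":0,"z":-0.06,"ax":0,"ay":0,"az":0,"fingers":0.05},{"x":0,"y":0,"z":-0.1,"ax":0,"ay":0,"az":0,"fingers":0.05},{"x":-0.02,"y":-0.012,"z":-0.125,"ax":0,"ay":0,"az":0,"fingers":0.05},{"x":-0.06,"y":-0.035,"z":-0.127,"ax":0,"ay":0,"az":0.1,"fingers":0.05},{"x":-0.1,"y":-0.058,"z":-0.127,"ax":0,"ay":0,"az":0.2,"fingers":0.05},{"x":-0.14,"y":-0.081,"z":-0.127,"ax":0,"ay":0,"az":0.3,"fingers":0.05},{"x":-0.18,"y":-0.104,"z":-0.127,"ax":0,"ay":0,"az":0.4,"fingers":0.05},{"x":-0.22,"y":-0.127,"z":-0.127,"ax":0,"ay":0,"az":0.5,"fingers":0.05},{"x":-0.255,"y":-0.135,"z":-0.127,"ax":0,"ay":0,"az":0.55,"fingers":0.05},{"x":-0.295,"y":-0.118,"z":-0.127,"ax":0,"ay":0,"az":0.6,"fingers":0.05},{"x":-0.335,"y":-0.101,"z":-0.127,"ax":0,"ay":0,"az":0.65,"fingers":0.05},{"x":-0.375,"y":-0.084,"z":-0.127,"ax":0,"ay":0,"az":0.7,"fingers":0.05},{"x":-0.415,"y":-0.068,"z":-0.127,"ax":0,"ay":0,"az":0.75,"fingers":0.05},{"x":-0.455,"y":-0.052,"z":-0.127,"ax":0,"ay":0,"az":0.8,"fingers":0.05},{"x":-0.477,"y":-0.042,"z":-0.127,"ax":0,"ay":0,"az":0.803,"fingers":0.05},{"x":-0.477,"y":-0.042,"z":-0.127,"ax":0,"ay":0,"az":0.803,"fingers":0.05},{"x":-0.477,"y":-0.042,"z":-0.127,"ax":0,"ay":0,"az":0.803,"fingers":0.05}]'; python3 g.py 630 -171.5 130 -15
python3 - <<'E'
from m import *
for c in('scene','top'):
    im,d=cams.grab_frame(c);info=cams.camera_info(c)
    P,u,v=pts(c,d,info,d>0);h=cv2.cvtColor(im,cv2.COLOR_BGR2HSV)[v,u]
    m=(abs(P[:,0]-630)<60)&(abs(P[:,1]+171)<60)&(P[:,2]>105)&(P[:,2]<185)&(h[:,0]>100)&(h[:,0]<125)&(h[:,1]>150)
    q=P[m];print(c,len(q),len(q)>5 and (cv2.minAreaRect(q[:,:2].astype(np.float32)),q[:,2].min(),q[:,2].max()))
    for lo,hi in((108,128),(155,185)):
        k=q[(q[:,2]>lo)&(q[:,2]<hi)]
        if len(k)>8: print(lo,len(k),circ(k[:,:2]),np.median(k[:,2]),k.min(0),k.max(0))
    cv2.imwrite(f'pics/{c}4.png',im)
cv2.imwrite('pics/i.png',cv2.resize(cv2.imread('pics/scene4.png')[170:290,190:310],None,fx=5,fy=5,interpolation=cv2.INTER_CUBIC))
E
```

```text
time_s: 15.85
tcp_pos: [629.2, -170.7, 139.2]
tool_rot: [-2.491, -1.913, 0.0]
ft_force: [-0.1, -0.3, -2.9]
finger_gap: 57.1
gripper_force: 65.4
t 15.85 tcp [ 629.2 -170.7  139.2] yaw -15.0 F [-0.1 -0.3 -2.9] gap 57.128933765264904 grip 65.36696763709188
shift m [-0.0006  0.001   0.0092] turn [-0.    -0.     0.001]
scene 185 (((629.2283325195312, -165.63536071777344), (56.185272216796875, 55.011016845703125), 51.23283004760742), np.float64(125.39113240167954), np.float64(184.81401485816156))
155 145 (array([ 629.4, -165.8]), 22.5) 180.97530239121045 [ 599.7257359  -194.57056417  175.81821478] [ 656.65375081 -137.34075211  184.81401486]
top 0 False
```

View pics/i.png

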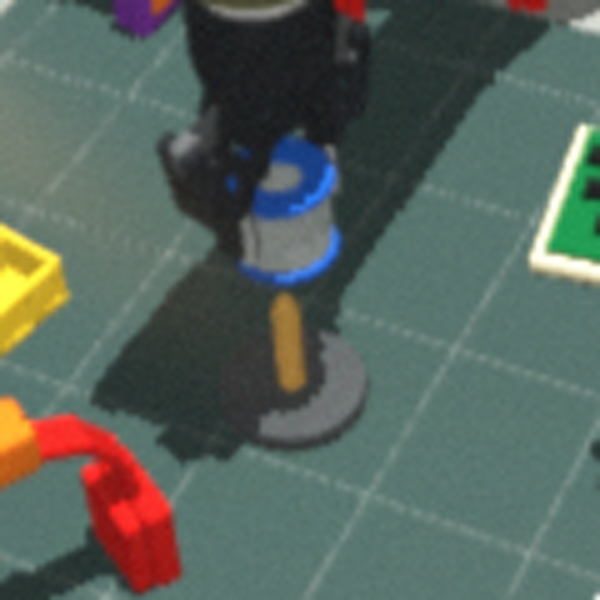

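```bash
cat > t.py <<'E'
from m import *
from scipy.optimize import least_squares
im,d=cams.grab_frame('scene');info=cams.camera_info('scene')
P,u,v=pts('scene',d,info,d>0);h=cv2.cvtColor(im,cv2.COLOR_BGR2HSV)[v,u];p=robot.sense()['tcp_pos']
m=(np.hypot(P[:,0]-p[0],P[:,1]-p[1])<50)&(abs(P[:,2]-p[2]-15)<45)&(h[:,0]>100)&(h[:,0]<125)&(h[:,1]>130)
q=P[m]
t=q[q[:,2]>p[2]+32]
A=lambda t:np.c_[t[:,:2]-p[:2],np.ones(len(t))]
for _ in range(4):
    s=np.linalg.lstsq(A(t),t[:,2],rcond=None)[0];r=t[:,2]-A(t)@s;t=t[(r>-2.0)&(r<4)]
n=np.r_[-s[:2],1];n/=np.linalg.norm(n)
print(len(t),'plane',s.round(3),'axis',n.round(3),'tilt',np.degrees(np.arccos(n[2])).round(1))
e1=np.cross(n,[0,1,0]);e1/=np.linalg.norm(e1);e2=np.cross(n,e1);c0=t.mean(0);w=np.c_[(t-c0)@e1,(t-c0)@e2]
hull=cv2.convexHull(w.astype(np.float32))[:,0]
(cx,cy),r=cv2.minEnclosingCircle(w.astype(np.float32))
C=c0+cx*e1+cy*e2;print('top centre',C.round(1),'r',r,'mid',(C-28*n).round(1),'bottom',(C-56*n).round(1),'tcp',p.round(1))
E
python3 t.py
python3 - <<'E'
from m import *
im,d=cams.grab_frame('wrist');cv2.imwrite('pics/w4.png',im)
E
```

```text
128 plane [-1.0000e-02  1.0000e-03  1.8151e+02] axis [ 0.01  -0.001  1.   ] tilt 0.6
top centre [ 628.1 -166.   181.5] r 29.476194381713867 mid [ 627.9 -166.   153.5] bottom [ 627.6 -165.9  125.5] tcp [ 629.2 -170.9  139.1]
```

View pics/w4.png

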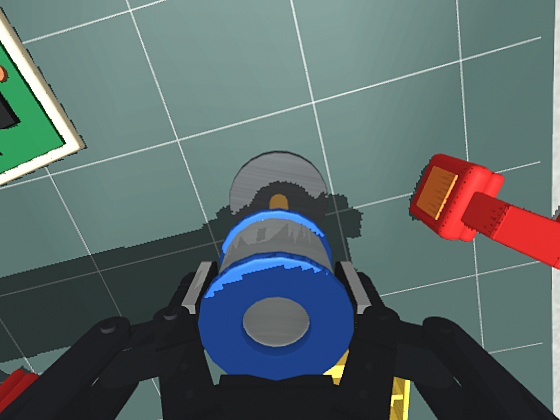

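The reel is gripped upright, but it appears shifted about 5 mm in the fingers. I check that with the wrist depth.

```bash
cat > w2.py <<'E'
from m import *
im,d=cams.grab_frame('wrist');info=cams.camera_info('wrist');p=robot.sense()['tcp_pos']
P,u,v=pts('wrist',d,info,d>0);h=cv2.cvtColor(im,cv2.COLOR_BGR2HSV)[v,u]
b=(np.hypot(P[:,0]-p[0],P[:,1]-p[1])<50)&(h[:,0]>100)&(h[:,0]<125)&(h[:,1]>130)
t=P[b&(abs(P[:,2]-p[2]-43)<8)];A=np.c_[t[:,:2]-p[:2],np.ones(len(t))]
print('plane',len(t),np.linalg.lstsq(A,t[:,2],rcond=None)[0].round(3),'enc',cv2.minEnclosingCircle(t[:,:2].astype(np.float32)),'rect',cv2.minAreaRect(t[:,:2].astype(np.float32)))
# bore edge: inner holes of the flange mask
M=np.zeros(im.shape[:2],np.uint8);bb=b&(abs(P[:,2]-p[2]-43)<8);M[v[bb],u[bb]]=255
cs,hi=cv2.findContours(M,cv2.RETR_CCOMP,cv2.CHAIN_APPROX_NONE)
for c,hh in zip(cs,hi[0]):
    if hh[3]>=0 and len(c)>60:
        f=np.zeros_like(M);cv2.drawContours(f,[c],-1,1,1);k=(f[v,u]>0)&bb;print('bore',len(c),circ(P[k][:,:2]))
g=P[(np.hypot(P[:,0]-630,P[:,1]+171.5)<60)&(abs(P[:,2]-14)<4)];print('foot',len(g),g.min(0),g.max(0),'tcp',p)
E
python3 w2.py
```

```text
plane 13370 [-1.00000e-03 -4.00000e-03  1.81733e+02] enc ((630.364990234375, -171.4686737060547), 30.567672729492188) rect ((630.2212524414062, -168.69529724121094), (55.33208084106445, 58.81607437133789), 78.88117980957031)
bore 167 (array([ 629.8, -171. ]), 13.3)
foot 4918 [ 587.10650298 -206.10764463   10.04066553] [ 674.49588026 -131.00537457   17.91110232] tcp [ 629.35059898 -171.16675846  138.9705908 ]
```

Run:
```python
from m import *
from scipy.optimize import least_squares
for c in('wrist','scene0','top0'):
    if c=='wrist': im,d=cams.grab_frame('wrist');info=cams.camera_info('wrist');n=c
    else: n=c[:-1];D=np.load(n+'.npz');im,d=D['im'],D['d'];info=cams.camera_info(n)
    P,u,v=pts(n,d,info,d>0)
    g=P[(np.hypot(P[:,0]-630,P[:,1]+171.5)<60)&(P[:,2]>11.5)&(P[:,2]<17)]
    # farthest point per angular bin
    a=np.degrees(np.arctan2(g[:,1]+171.5,g[:,0]-630)).astype(int)//6;r=np.hypot(g[:,0]-630,g[:,1]+171.5)
    e=np.array([g[a==k][r[a==k].argmax(),:2] for k in np.unique(a)])
    e=e[np.hypot(*(e-[630,-171.5]).T)>38]
    s=least_squares(lambda x:np.hypot(*(e-x).T)-43.5,[630,-171.5],loss='soft_l1');print(c,len(e),s.x.round(1),np.abs(s.fun).mean().round(2))
    k=P[(np.hypot(P[:,0]-630,P[:,1]+171.5)<25)&(P[:,2]>30)&(P[:,2]<90)]
    if len(k) and c!='wrist': print('spindle',len(k),k.mean(0).round(1),k.min(0).round(1),k.max(0).round(1))
```

```text
wrist 42 [ 630.9 -174.6] 0.19
scene0 54 [ 630.3 -172. ] 1.72
spindle 79 [ 633.9 -170.    59.9] [ 624.5 -179.1   30.4] [ 639.4 -163.6   86.5]
top0 58 [ 629.4 -172.3] 1.62
spindle 41 [ 626.1 -172.1   66.8] [ 621.4 -179.6   30.9] [ 635.1 -165.    89.4]
```

```bash
python3 -m handwheel '[{"x":-0.0018,"y":0.0012,"z":0.015,"ax":0,"ay":0,"az":0,"fingers":0.05},{"x":-0.0018,"y":0.0012,"z":0.03,"ax":0,"ay":0,"az":0,"fingers":0.05},{"x":-0.0018,"y":0.0012,"z":0.037,"ax":0,"ay":0,"az":0,"fingers":0.05},{"x":-0.0018,"y":0.0012,"z":0.041,"ax":0,"ay":0,"az":0,"fingers":0.05},{"x":-0.0018,"y":0.0012,"z":0.045,"ax":0,"ay":0,"az":0,"fingers":0.05},{"x":-0.0018,"y":0.0012,"z":0.049,"ax":0,"ay":0,"az":0,"fingers":0.05},{"x":-0.0018,"y":0.0012,"z":0.053,"ax":0,"ay":0,"az":0,"fingers":0.05},{"x":-0.0018,"y":0.0012,"z":0.057,"ax":0,"ay":0,"az":0,"fingers":0.05},{"x":-0.0018,"y":0.0012,"z":0.06,"ax":0,"ay":0,"az":0,"fingers":0.05},{"x":-0.0018,"y":0.0012,"z":0.06,"ax":0,"ay":0,"az":0,"fingers":0.05}]'; python3 w2.py
```

```text
time_s: 17.4
tcp_pos: [630.1, -173.6, 78.2]
tool_rot: [-2.493, -1.912, 0.002]
ft_force: [0.1, 0.2, -3.7]
finger_gap: 57.0
gripper_force: 65.4
plane 13368 [-2.00000e-03 -3.00000e-03  1.21242e+02] enc ((631.5641479492188, -174.26583862304688), 30.87519073486328) rect ((631.12548828125, -171.48411560058594), (55.51021957397461, 58.9744987487793), 80.1390609741211)
bore 168 (array([ 630.8, -173.4]), 13.3)
foot 5809 [ 587.644018   -201.51070871   10.0373174 ] [ 674.47204665 -130.72606492   17.02408496] tcp [ 630.27386196 -173.63263477   78.47997708]
```

No side force, and the spindle is inside the bore. I carry on down.

```bash
python3 -m handwheel '[{"x":0,"y":0,"z":0.01,"ax":0,"ay":0,"az":0,"fingers":0.05},{"x":0,"y":0,"z":0.02,"ax":0,"ay":0,"az":0,"fingers":0.05},{"x":0,"y":0,"z":0.03,"ax":0,"ay":0,"az":0,"fingers":0.05},{"x":0,"y":0,"z":0.038,"ax":0,"ay":0,"az":0,"fingers":0.05},{"x":0,"y":0,"z":0.043,"ax":0,"ay":0,"az":0,"fingers":0.05},{"x":0,"y":0,"z":0.046,"ax":0,"ay":0,"az":0,"fingers":0.05},{"x":0,"y":0,"z":0.048,"ax":0,"ay":0,"az":0,"fingers":0.05},{"x":0,"y":0,"z":0.0495,"ax":0,"ay":0,"az":0,"fingers":0.05},{"x":0,"y":0,"z":0.0505,"ax":0,"ay":0,"az":0,"fingers":0.05},{"x":0,"y":0,"z":0.0505,"ax":0,"ay":0,"az":0,"fingers":0.05}]'
```

```text
time_s: 18.7
tcp_pos: [630.3, -173.7, 28.1]
tool_rot: [2.492, 1.912, -0.001]
ft_force: [-0.7, 0.2, -2.4]
finger_gap: 57.2
gripper_force: 65.4
```

```bash
python3 -m handwheel '[{"x":0,"y":0,"z":0.0005,"ax":0,"ay":0,"az":0,"fingers":0.05},{"x":0,"y":0,"z":0.001,"ax":0,"ay":0,"az":0,"fingers":0.05},{"x":0,"y":0,"z":0.0015,"ax":0,"ay":0,"az":0,"fingers":0.05},{"x":0,"y":0,"z":0.0015,"ax":0,"ay":0,"az":0,"fingers":0.05}]'
```

```text
time_s: 19.2
tcp_pos: [630.4, -173.7, 27.2]
tool_rot: [2.492, 1.912, -0.001]
ft_force: [-4.4, -0.2, 5.7]
finger_gap: 56.8
gripper_force: 65.1
```

Seated. I open the fingers and withdraw straight up.

```bash
python3 -m handwheel '[{"x":0,"y":0,"z":0,"ax":0,"ay":0,"az":0,"fingers":0.065},{"x":0,"y":0,"z":0,"ax":0,"ay":0,"az":0,"fingers":0.085},{"x":0,"y":0,"z":0,"ax":0,"ay":0,"az":0,"fingers":0.085},{"x":0,"y":0,"z":0,"ax":0,"ay":0,"az":0,"fingers":0.085},{"x":0,"y":0,"z":0,"ax":0,"ay":0,"az":0,"fingers":0.085},{"x":0,"y":0,"z":-0.02,"ax":0,"ay":0,"az":0,"fingers":0.085},{"x":0,"y":0,"z":-0.07,"ax":0,"ay":0,"az":0,"fingers":0.085},{"x":0,"y":0,"z":-0.13,"ax":0,"ay":0,"az":0,"fingers":0.085},{"x":-0.05,"y":-0.04,"z":-0.18,"ax":0,"ay":0,"az":0,"fingers":0.085},{"x":-0.1,"y":-0.08,"z":-0.18,"ax":0,"ay":0,"az":0,"fingers":0.085},{"x":-0.1,"y":-0.1,"z":-0.18,"ax":0,"ay":0,"az":0,"fingers":0.085},{"x":-0.1,"y":-0.1,"z":-0.18,"ax":0,"ay":0,"az":0,"fingers":0.085}]'
python3 - <<'E'
from m import *
im,d=cams.grab_frame('scene');info=cams.camera_info('scene')
P,u,v=pts('scene',d,info,d>0);h=cv2.cvtColor(im,cv2.COLOR_BGR2HSV)[v,u]
b=(np.hypot(P[:,0]-630,P[:,1]+171.5)<45)&(h[:,0]>100)&(h[:,0]<125)&(h[:,1]>130)&(P[:,2]>62);print('reel top z',np.median(P[b][:,2]),P[b].mean(0))
m=(abs(P[:,0]-600)<50)&(abs(P[:,1]-129)<40)&(P[:,2]>180)&(P[:,2]<200);print('crown',P[m].mean(0))
cv2.imwrite('pics/j.png',cv2.resize(im[130:330,190:440],None,fx=3,fy=3,interpolation=cv2.INTER_CUBIC))
E
```

```text
time_s: 20.7
tcp_pos: [506.3, -245.8, 208.9]
tool_rot: [2.493, 1.906, -0.002]
ft_force: [1.2, -0.3, -0.1]
finger_gap: 85.1
gripper_force: 0.0
reel top z 69.7115123921318 [ 632.42827684 -169.94700798   69.59764182]
crown [603.61630672 131.73055329 188.50045164]
```

View pics/j.png

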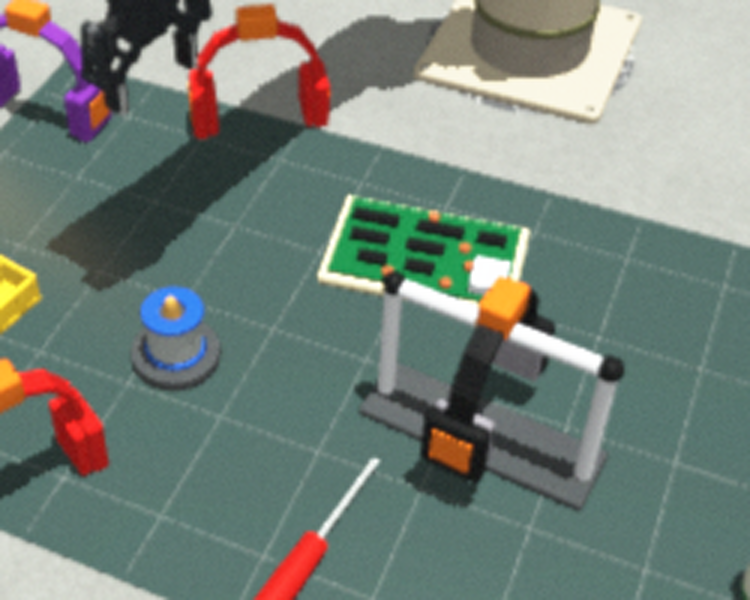

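The reel is fully down on the spindle at scene (247,235), with its top at 70 mm. The headset hangs from its crown at about (358,231), and the gripper touches nothing.

```bash
python3 -c "
from rig import robot
print(robot.sign_off())"
```

```text
the job is handed in; nothing more can be done
None
```

The headset hangs free from its crown over the bar with one ear cup on each side, the solder reel is fully down on its spindle, and I handed the job in at about 21 s.

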